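# Fit the shield plate over a receiver's parts, edge under the lap

### The job

Put the tuner can and the transformer into the well of the black receiver shell, then close it with the aluminium shield plate that carries the heat sink: slide the plate's leading edge (the edge farther from the heat sink) about 15 mm in under the hinged lap cover without lifting the lap. Press the plate down flat onto the shell's ledges against its springy strip and finish while still holding it pressed there; leave the other things on the bench alone.

Things in the scene. Friction and masses are not known exactly. Their poses are not given: they have to be found in the camera images.
- shell: Open black receiver shell clamped to the bench, 144 (its x) x 204 (its y) x 46 mm high. Origin: centre of its underside, z up. Side walls (inner faces x = +-68 mm) and the +y end wall rise to 46 mm; the -y end wall is low (28 mm), so the plate can slide in over it towards +y. The hinged lap cover roofs the last 53 mm at the +y end. Clamps beside the long walls: 20 mm high, out to x = +-94 mm.
- well (a point): Centre of the floor of the shell's well, 6 mm above the shell's origin. The well is 104 mm wide in shell x and runs along y from -98 to +98 mm (open from above only up to the lap); its floor lies 28 mm below the ledge tops.
- seat (a point): Where the centre of the plate's underside lies when home: shell x = 0, y = -13 mm, 34 mm above the shell's origin, level with the flat tops of the two aluminium ledges (x from 52 to 68 mm on either side, along the full length) that carry the plate. The plate's edge is then 17 mm under the lap.
- lap_edge (a point): Middle of the lap cover's free edge, on its underside: shell y = +45 mm, 46 mm above the shell's origin, so 12 mm above the ledges. The lap is an aluminium sheet 130 mm wide, 2 mm thick, level at rest, hinged at the shell's +y end; from this edge a lead-in lip turns up at 37 degrees, reaching about 8 mm farther towards -y and about 8 mm higher.
- lap (a joint): Hinge of the lap cover, rad: 0 lies level (rest), positive is lifted; 0.1 rad is 5 mm at its free edge. About 0.8 N at the edge lifts it; it springs back.
- strip (a joint): Springy brass strip, 90 (x) x 10 (y) mm, across the shell's well near the low end, centred at shell y = -80 mm. Joint in m, grows downward: 0 = its top stands 5 mm above the ledges, 0.005 = pressed level with them. It pushes up with 2.5 N at first, 5 N when level, so the plate's rear end stays 5 mm up unless pushed down.
- plate: Shield plate: aluminium sheet 120 (its x) x 150 (its y) x 3 mm, about 0.17 kg. Origin: centre of its underside, z up, +y to its leading edge. On top a dark finned heat sink, 60 (x) x 24 (y) mm, from 3 to 29 mm above the underside, centred at plate y = -20 mm. Starts flat on the bench, sink up. When home its +y points as the shell's +y, with 8 mm to spare on each side.
- plate_front (a point): Middle of the plate's leading edge (the one farther from the heat sink), on the underside, plate y = +75 mm.
- plate_rear (a point): Middle of the plate's rear edge, on the underside, plate y = -75 mm.
- tuner: Tuner can: steel box 46 (x) x 24 (y) x 20 mm high with a brass stub (10 mm diameter, 12 mm long) on its +x end. Origin: centre of the box's underside. About 50 g.
- transformer: Small transformer: dark core with copper winding, 30 (x) x 26 (y) x 22 mm high. Origin: centre of its underside. About 60 g.
- spool: Bystander, leave it: spool of solder wire, 56 mm diameter, 46 mm tall; origin at its underside.
- jar: Bystander, leave it: small lidded flux jar, 36 mm diameter, 40 mm tall; origin at its underside.
- driver: Bystander, leave it: screwdriver lying on the bench, handle towards its -x.
- spare: Bystander, leave it: flat bare aluminium sheet 80 x 100 x 3 mm WITHOUT heat sink; origin at its underside.
- tray: Bystander, leave it: narrow open black box 35 x 110 x 35 mm; origin at its underside.
- meter: Bystander, leave it: hand multimeter 190 x 90 x 45 mm lying face up; origin at its underside.
- screwbin: Bystander, leave it: open red bin of screws 120 x 150 x 65 mm; origin at its underside.
Mind the look-alikes: they are no part of the job. What is shaped like the shell but turquoise is not meant.

How it is judged:
On the way, in this order (a step that is already met when the one before it is completed fails the run):
1. one of the two parts lies released in the shell's well (((x of tuner in the frame of shell between -0.056 and 0.056 m and y of tuner in the frame of shell between -0.1 and 0.097 m and z of tuner in the frame of shell between 0 and 0.026 m and contact force between tuner and the fingers below 0.2 N and linear speed of tuner below 0.03 m/s) or (x of transformer in the frame of shell between -0.056 and 0.056 m and y of transformer in the frame of shell between -0.1 and 0.097 m and z of transformer in the frame of shell between 0 and 0.026 m and contact force between transformer and the fingers below 0.2 N and linear speed of transformer below 0.03 m/s))), for 0.2 s.
2. both parts lie released in the shell's well (x of tuner in the frame of shell between -0.056 and 0.056 m and y of tuner in the frame of shell between -0.1 and 0.097 m and z of tuner in the frame of shell between 0 and 0.026 m and contact force between each of tuner, transformer and the fingers below 0.2 N and linear speed of each of tuner, transformer below 0.03 m/s and x of transformer in the frame of shell between -0.056 and 0.056 m and y of transformer in the frame of shell between -0.1 and 0.097 m and z of transformer in the frame of shell between 0 and 0.026 m), for 0.2 s.
3. the plate's leading edge is at least 8 mm under the lap cover, plate square to the shell (y of plate_front in the frame of shell between 0.053 and 0.097 m and z of plate_front in the frame of shell between 0.03 and 0.046 m and x of plate in the frame of shell between -0.012 and 0.012 m and angle between the y axis of plate and the y axis of shell, either way round below 0.15 rad), for 0.1 s.
At the end, for the whole second after the job is handed in: Both parts in the well; plate edge 8 mm or more under the lap, centred within 12 mm, square within 0.15 rad; rear edge within 2.5 mm and front within 3.5 mm of the ledges, strip squeezed over 2.5 mm, lap under 0.04 rad, no bystander on the plate, fingers still pressing it (over 1 N), at rest (all of step 3 and x of tuner in the frame of shell between -0.056 and 0.056 m and y of tuner in the frame of shell between -0.1 and 0.097 m and z of tuner in the frame of shell between 0 and 0.026 m and x of transformer in the frame of shell between -0.056 and 0.056 m and y of transformer in the frame of shell between -0.1 and 0.097 m and z of transformer in the frame of shell between 0 and 0.026 m and contact force between plate and spool below 0.1 N and contact force between plate and jar below 0.1 N and contact force between plate and driver below 0.1 N and contact force between plate and spare below 0.1 N and contact force between plate and tray below 0.1 N and contact force between plate and meter below 0.1 N and contact force between plate and screwbin below 0.1 N and z of plate_rear in the frame of shell between 0.03 and 0.0365 m and z of plate_front in the frame of shell below 0.0375 m and angle between plate's own z axis and vertical below 0.04 rad and value of joint strip above 0.0025 m and value of joint lap below 0.04 rad and contact force between the fingers and plate above 1 N and linear speed of plate below 0.02 m/s); the arm keeps its last pose, push and grip.
It fails at once if the lap cover is lifted (more than 5 mm at its edge) (value of joint lap above 0.1 rad).
It fails at once if a bystander moved more than 30 mm (distance of any of spool, jar, driver, spare, tray, meter, screwbin from where it was at the start of the episode above 0.03 m).
It also fails if it takes over 67 s, if anything falls off the work surface, if the arm or the gripper's body presses on something with over 40 N, if the wrist force passes 120 N, or if a joint passes its speed limit or range.

### The arm

A 6-joint arm with a two-finger parallel gripper is mounted at the origin on the work surface. World frame = base frame: x ahead of the robot, y to its left, z up, the work surface at z = 0. Lengths are in m, angles in rad, forces in N, time in s.
With the tool pointing down it reaches from about 0.35 to 0.975 m from the base axis. Payload 4.9 kg.
Tool frame: the origin (TCP) lies at the very end of the fingers, on their centre line; the grasp point (between the pads) lies 19 mm behind it; z points along the fingers, y is the line along which they close (so a half turn about z gives the same grasp; the last joint's range is limited). The gripper opens to 85 mm and grips with 20 to 120 N. Pads are 22 mm wide; open, the fingers measure 114 mm over their backs; the gripper's body (76 mm by 85 mm) begins 54 mm behind the grasp point. The pads swing forward as they close: fully open they stand 13 mm farther back than shut.
Start: joints at [-1.457, 0.053, 1.613, -0, 1.476, -0.119], TCP at [0.144, -0.608, 0.231] pointing down, gripper open.
Joint ranges: [-3.01, 3.01], [-1.01, 2.22], [0.06, 2.58], [-1.02, 4.17], [0.09, 2.62], [-3.14, 3.14]. Speed limits (rad/s): [2.57, 2.57, 3.14, 3.14, 3.14, 3.14].

### API

Orientations are given as a rotation vector (axis times angle).
In Python, from station import ctrl gives the robot as it stands.
- The arm moves only by the shell command python3 -m crank 'ROWS' [OPENING] [FORCE]. ROWS is text: rows parted by semicolons, each of 4 numbers parted by spaces: the shift along the world's x, y, z in units of 0.5 m (1.0 is 0.5 m), then the turn about the world's z in units of 90 degrees (1.0 is 90 degrees). In form: x y z turn; .... A call has exactly 5 rows; each row shifts and turns the commanded pose from where the row before left it; what a row does not reach is not made up. A row lasts 1/12 s, in which the tool goes at most 41.7 mm and 7.16 degrees, less where a joint would pass 70% of its speed; a pose out of reach is approached as far as the arm can. A call with a number of a shift or a turn outside -1 to 1 is refused whole. A call with a gripper value outside its range is refused whole. OPENING is the opening in per cent of the stroke, from 0 (shut) to 100 (fully open), set as the call begins (- or left out, the last holds). The fingers move at their own pace and stop on an object; FORCE is the grip in N (left out, the last holds). Time passes only in rows, so rows that do not move let the fingers close, or fill a call up. It gives the time, the measured TCP pose, the force, the opening and the grip force at its end, in the units of the state.
- ctrl.get_obs(): the state, without advancing time (a new reading comes with each control period).
- ctrl.get_image(name): name is "side" or "top"; returns (picture, depth): 400x640x3 uint8, red, green, blue; 400x640 float32, m along the optical axis (not along the pixel's ray), 0 where there is no reading.
- ctrl.get_calibration(name): a dict with "fx", "fy", "cx", "cy" (pixels), "extrinsics" (4x4, takes a point from world to camera coordinates). Camera axes: x right, y down, z forward; pixel columns grow to the right and rows downward; lengths in m; the calibration is good to about 2 mm. A picture is of the moment at which its call begins. get_calibration takes no time and is no camera call.
- ctrl.finish_job(): hands the job in; it is judged then, once.
The state is a dict: "t": time; "q": joint angles; "dq": joint speeds; "effort": joint torques, N m; "tool_pos": TCP position; "tool_rot": TCP orientation; "contact_force": force on the tool from outside, world axes, zero at the start; "wrist_torque": the same for the moment, N m; "opening": finger opening in m; "grip_force": force on a finger pad.
Only numpy, scipy, OpenCV 4.12 (cv2) and the standard library are available. Lean on these libraries where they do the work, as an engineer would, in place of code of your own. Each camera call takes 0.05 s, during which the arm holds its last target. There are 200 camera calls.

## Working session

There is one attempt and no reset: what is moved stays moved. The work goes in short steps, Python scripts to look and compute and a shell command to move; the robot and the scene stay as the last step left them, time stands still between calls to the robot, and variables do not carry over. Pictures are saved under pics/ and viewed, at most 10 in all, crops included, and the job is handed in when it is done.

```bash
ls; mkdir -p pics; cat > h.py <<'E'
import numpy as np,cv2
from station import ctrl
def snap(name,fn):
    im,d=ctrl.get_image(name); cv2.imwrite(f'pics/{fn}.png',im[:,:,::-1]); np.save(f'pics/{fn}.npy',d); return im,d
def px(name,d,u,v,z=None):
    c=ctrl.get_calibration(name);E=np.array(c['extrinsics']);Ei=np.linalg.inv(E)
    r=np.array([(u-c['cx'])/c['fx'],(v-c['cy'])/c['fy'],1])
    if z is None:
        p=r*d[int(round(v)),int(round(u))]; return (Ei@np.r_[p,1])[:3]
    o=Ei[:3,3];w=Ei[:3,:3]@r; return o+w*(z-o[2])/w[2]
E
python3 - <<'E'
from h import *
for n in('top','side'):
    snap(n,n+'0');print(n,np.round(np.linalg.inv(np.array(ctrl.get_calibration(n)['extrinsics'])),3))
E
```

```text
pics
top [[ 0.027 -0.984  0.178  0.297]
 [-1.    -0.025  0.013 -0.043]
 [-0.008 -0.178 -0.984  1.236]
 [ 0.     0.     0.     1.   ]]
side [[ 0.807 -0.456  0.375  0.061]
 [-0.59  -0.609  0.53  -0.722]
 [-0.014 -0.649 -0.761  1.041]
 [ 0.     0.     0.     1.   ]]
```

View pics/top0.png

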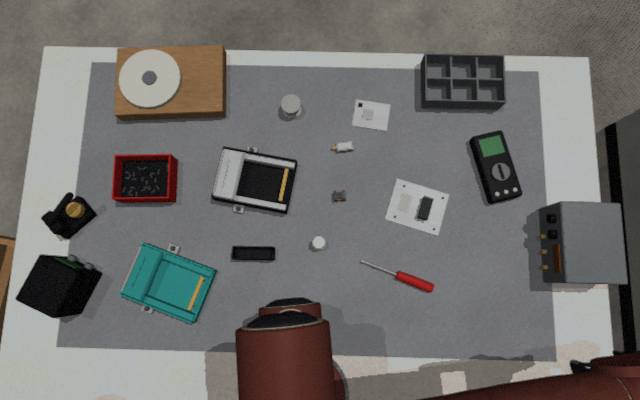

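View pics/side0.png

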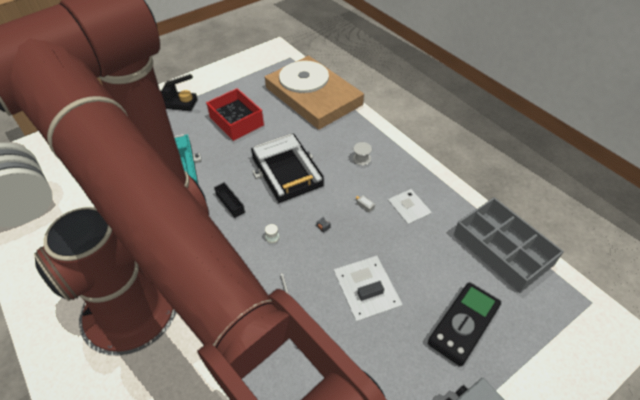

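The top view shows three pairs of look-alikes:
- **Shells:** black at (255,180), turquoise at (169,283). The black one is the one meant.
- **Sheets:** (418,206) has the dark sink, so it is the plate. (371,115) has none, so it is the spare.
- **Small parts:** the tuner is at (343,147) with its brass stub to the left. The transformer is at (339,196).

I'll confirm these in one enlarged crop.

```bash
python3 - <<'E'
from h import *
im=cv2.imread('pics/top0.png')
c=im[130:245,205:455]; cv2.imwrite('pics/c1.png',cv2.resize(c,None,fx=3.2,fy=3.2,interpolation=cv2.INTER_CUBIC))
a=cv2.resize(im[132:212,320:360],None,fx=7,fy=7,interpolation=cv2.INTER_CUBIC);cv2.imwrite('pics/c2.png',a)
E
```

```text
(no output)
```

View pics/c1.png

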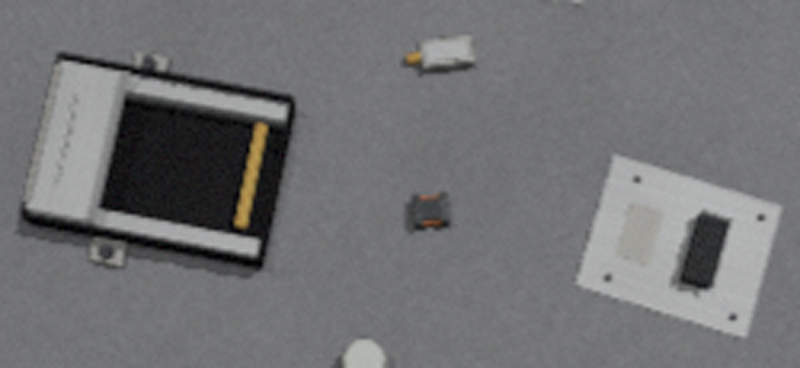

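View pics/c2.png

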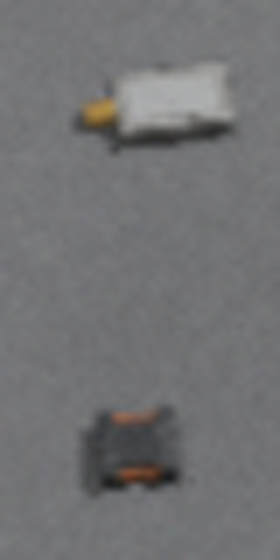

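The crop confirms the black shell, its lap on the left and brass strip on the right. It also shows the plate with its sink at (705,250) and its leading edge to the left, the tuner with its stub to the left, and the transformer. Next I'll convert the corner pixels to positions.

```bash
python3 - <<'E'
from h import *
d=np.load('pics/top0.npy')
def P(pts,s,o,z): return np.array([px('top',d,(u+.5)/s-.5+o[0],(v+.5)/s-.5+o[1],z) for u,v in pts])
A=(3.2,(205,130));B=(7,(320,132))
def rep(n,p,long):
    # p: corners TL,TR,BR,BL in image (left=+y)
    c=p.mean(0); y=(p[0]+p[3]-p[1]-p[2])/2; x=(p[0]+p[1]-p[2]-p[3])/2
    print(n,np.round(c,4),'xlen',np.linalg.norm(x).round(4),'ylen',np.linalg.norm(y).round(4),'yaw from y',np.degrees(np.arctan2(-y[0],y[1])).round(1),'from x',np.degrees(np.arctan2(x[1],x[0])).round(1))
rep('shell',P([(62,55),(293,97),(262,265),(25,215)],*A,.046),0)
rep('plate',P([(615,155),(782,208),(745,337),(577,285)],*A,.003),0)
rep('sink',P([(699,211),(729,216),(712,289),(682,286)],*A,.029),0)
rep('tuner',P([(118,72),(230,65),(236,122),(122,134)],*B,.02),0)
rep('transf',P([(97,412),(178,410),(183,482),(92,490)],*B,.022),0)
print('strip',P([(262,125),(240,226)],*A,.039), 'lapedge',P([(124,75),(97,222)],*A,.05))
print('ledge ends',P([(288,111),(258,249)],*A,.034))
# depth at tops
for n,(u,v) in dict(tun=(345,147),tr=(339,196),plate=(440,195),sink=(425,208),ledge=(270,163),lap=(226,172)).items(): print(n,np.round(px('top',d,u,v),4))
# depth masks for the small parts
for n,(u0,u1,v0,v1),h in(('tuner',(325,360,137,158),.012),('transf',(328,352,184,208),.012),('sink',(408,440,190,228),.018),('plate',(380,455,172,242),.0)):
    q=np.array([px('top',d,u,v) for v in range(v0,v1) for u in range(u0,u1)]);q=q[q[:,2]>h]
    if n!='plate' and len(q): r=cv2.minAreaRect((q[:,:2]*1000).astype(np.float32)); print(n,len(q),np.median(q[:,2]).round(3),r)
print(ctrl.get_obs()['tool_pos'],ctrl.get_obs()['tool_rot'],ctrl.get_obs()['opening'],ctrl.get_obs()['t'])
E
```

```text
shell [0.5519 0.1459 0.046 ] xlen 0.1426 ylen 0.2011 yaw from y -9.9 from x -8.6
plate [ 0.4947 -0.296   0.003 ] xlen 0.1178 ylen 0.1485 yaw from y -16.4 from x -16.4
sink [ 0.4871 -0.3123  0.029 ] xlen 0.0648 ylen 0.0252 yaw from y -6.3 from x -13.5
tuner [ 0.6575 -0.0948  0.02  ] xlen 0.0245 ylen 0.0449 yaw from y 6.4 from x 5.6
transf [ 0.5159 -0.0819  0.022 ] xlen 0.0295 ylen 0.0334 yaw from y 4.8 from x 1.1
strip [[0.58320938 0.06241117 0.039     ]
 [0.49623607 0.07737397 0.039     ]] lapedge [[0.62098834 0.17958289 0.05      ]
 [0.49477108 0.19488757 0.05      ]]
ledge ends [[0.59716326 0.04122083 0.034     ]
 [0.47796971 0.06200628 0.034     ]]
tun [ 0.6529 -0.0954  0.0218]
tr [ 0.5144 -0.0813  0.0247]
plate [ 0.5276 -0.3587  0.0058]
sink [ 0.4873 -0.3126  0.026 ]
ledge [0.6    0.1089 0.031 ]
lap [0.5672 0.223  0.0514]
tuner 165 0.02 ((657.1795654296875, -86.8730239868164), (25.723011016845703, 55.68770980834961), 9.49079418182373)
transf 111 0.023 ((414.369873046875, -70.12477111816406), (32.19642639160156, 238.3706512451172), 84.55429077148438)
sink 198 0.029 ((393.4915466308594, -197.96829223632812), (52.322853088378906, 361.43505859375), 40.04399108886719)Traceback (most recent call last):
  File "<stdin>", line 20, in <module>
  File "h.py", line 6, in px
    c=ctrl.get_calibration(name);E=np.array(c['extrinsics']);Ei=np.linalg.inv(E)
ValueError: time passes only in moves, steps and waits
```

```bash
python3 - <<'E'
s=open('h.py').read().replace("def px","CAL={}\ndef cal(n):\n    if n not in CAL: CAL[n]=ctrl.get_calibration(n)\n    return CAL[n]\ndef px").replace("c=ctrl.get_calibration(name)","c=cal(name)")
s+='''
from scipy.spatial.transform import Rotation as R
def st():
    o=ctrl.get_obs();y=R.from_rotvec(o['tool_rot']).as_matrix()[:,1]
    print('t',round(o['t'],2),'p',np.round(o['tool_pos'],4),'yclose deg',np.degrees(np.arctan2(y[1],y[0])).round(1),'op',round(float(o['opening']),4),'F',np.round(o['contact_force'],1),'g',o['grip_force'],'q6',np.round(o['q'],2)[-1])
'''
open('h.py','w').write(s)
E
python3 - <<'E'
from h import *
st()
d=np.load('pics/top0.npy')
for n,(u0,u1,v0,v1),h in(('tuner',(325,360,137,158),.012),('transf',(328,352,184,208),.012),('sink',(408,440,190,228),.016)):
    q=np.array([px('top',d,u,v) for v in range(v0,v1) for u in range(u0,u1) if d[v,u]>0]);q=q[(q[:,2]>h)&(q[:,2]<.05)]
    print(n,len(q),np.median(q[:,2]).round(3),cv2.minAreaRect((q[:,:2]*1000).astype(np.float32)))
E
```

```text
t 0.1 p [ 0.1441 -0.6076  0.2302] yclose deg -76.7 op 0.0853 F [ 1.2  0.1 -0.7] g 0.0 q6 -0.12
tuner 165 0.02 ((657.1795654296875, -86.8730239868164), (25.723011016845703, 55.68770980834961), 9.49079418182373)
transf 107 0.023 ((517.8321533203125, -80.66777801513672), (25.92520523071289, 30.30608367919922), 5.814419746398926)
sink 204 0.028 ((489.55816650390625, -312.4940185546875), (25.176334381103516, 61.49211502075195), 74.25213623046875)
```

```bash

python3 -m crank '0.0513 0.0513 0 0.047;0.0513 0.0513 0 0.047;0.0513 0.0513 0 0.047;0.0513 0.0513 0 0.047;0.0513 0.0513 0 0.047' 65 30
python3 -m crank '0.0513 0.0513 0 0.047;0.0513 0.0513 0 0.047;0.0513 0.0513 0 0.047;0.0513 0.0513 0 0.047;0.0513 0.0513 0 0.047'
python3 -m crank '0.0513 0.0513 0 0.047;0.0513 0.0513 0 0.047;0.0513 0.0513 0 0.047;0.0513 0.0513 0 0.047;0.0513 0.0513 0 0.047'
python3 -m crank '0.0513 0.0513 0 0.047;0.0513 0.0513 0 0.047;0.0513 0.0513 0 0.047;0.0513 0.0513 0 0.047;0.0513 0.0513 0 0.047'
python3 -c "from h import *;st()"
```

```text
t: 0.52
tool_pos: [0.2732, -0.4783, 0.2307]
tool_rot: [-2.998, -0.936, -0.0]
contact_force: [0.1, -0.6, 0.1]
opening: 0.0558
grip_force: 0.0
t: 0.93
tool_pos: [0.4015, -0.3499, 0.2309]
tool_rot: [-2.775, -1.471, 0.0]
contact_force: [-0.5, -0.2, 0.0]
opening: 0.0557
grip_force: 0.0
t: 1.35
tool_pos: [0.5297, -0.2217, 0.2308]
tool_rot: [-2.458, -1.955, 0.0]
contact_force: [0.0, -1.2, 0.2]
opening: 0.0558
grip_force: 0.0
t: 1.77
tool_pos: [0.658, -0.0935, 0.2306]
tool_rot: [-2.057, -2.373, 0.001]
contact_force: [0.3, -0.6, 0.1]
opening: 0.0554
grip_force: 0.0
t 1.77 p [ 0.658  -0.0935  0.2306] yclose deg 8.2 op 0.0554 F [ 0.3 -0.6  0.1] g 0.0 q6 -0.4
```

```bash

python3 -m crank '0 0 -0.07 0;0 0 -0.07 0;0 0 -0.07 0;0 0 -0.07 0;0 0 -0.07 0' >/dev/null
python3 -m crank '0 0 -0.03 0;0 0 -0.03 0;0 0 -0.02 0;0 0 -0.02 0;0 0 0 0'
python3 -m crank '0 0 0 0;0 0 0 0;0 0 0 0;0 0 0 0;0 0 0 0' 0 40
python3 -m crank '0 0 0 0;0 0 0 0;0 0 0.02 0;0 0 0.06 0;0 0 0.06 0'
python3 -c "from h import *;st();snap('top','t1');snap('side','s1')
a=cv2.imread('pics/t1.png')[100:240,280:420];b=cv2.imread('pics/s1.png')[150:290,290:430]
cv2.imwrite('pics/v1.png',cv2.resize(np.hstack([a,b]),None,fx=2.8,fy=2.8))"
```

```text
t: 2.6
tool_pos: [0.6569, -0.0951, 0.0054]
tool_rot: [-2.062, -2.369, 0.001]
contact_force: [-0.3, 0.4, -0.1]
opening: 0.0555
grip_force: 0.0
t: 3.02
tool_pos: [0.6587, -0.0955, 0.0084]
tool_rot: [2.06, 2.368, 0.002]
contact_force: [0.8, -0.5, 6.5]
opening: 0.0232
grip_force: 40.6
t: 3.43
tool_pos: [0.6549, -0.0945, 0.0748]
tool_rot: [-2.059, -2.366, 0.004]
contact_force: [0.7, 0.5, 0.2]
opening: 0.0228
grip_force: 39.9
t 3.43 p [ 0.6549 -0.0945  0.0748] yclose deg 7.9 op 0.0228 F [0.7 0.5 0.2] g 39.93420660495758 q6 -0.39
```

View pics/v1.png

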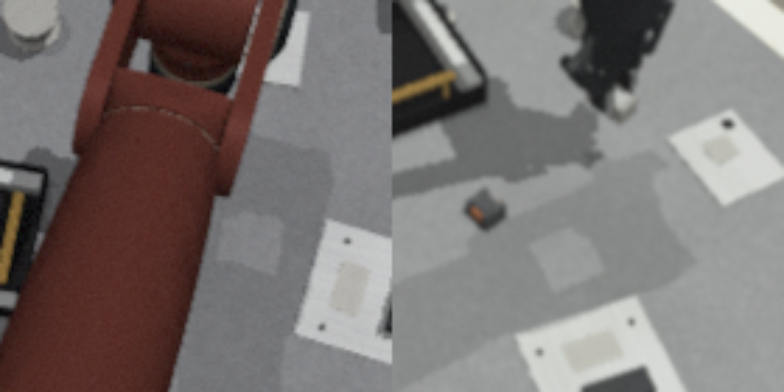

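The crop shows the tuner held between the fingers. On closing, the fingertips touched the bench at TCP z = 5 mm, so I'll grasp about 4 mm higher from now on. Next I'll put the tuner in the well.

```bash

python3 -m crank '-0.0203 0.0495 0.008 -0.0194;-0.0203 0.0495 0.008 -0.0194;-0.0203 0.0495 0.008 -0.0194;-0.0203 0.0495 0.008 -0.0194;-0.0203 0.0495 0.008 -0.0194' >/dev/null
python3 -m crank '-0.0203 0.0495 0 -0.0194;-0.0203 0.0495 0 -0.0194;-0.0203 0.0495 0 -0.0194;-0.0203 0.0495 0 -0.0194;-0.0203 0.0495 0 -0.0194'
python3 -c "from h import *;st()"
python3 -m crank '0 0 -0.03 0;0 0 -0.03 0;0 0 -0.03 0;0 0 -0.03 0;0 0 -0.03 0'
python3 -c "from h import *;st()"
```

```text
t: 4.37
tool_pos: [0.5543, 0.1534, 0.0957]
tool_rot: [-2.399, -2.027, 0.002]
contact_force: [0.1, 0.4, -0.9]
opening: 0.0232
grip_force: 40.0
t 4.37 p [0.5543 0.1534 0.0957] yclose deg -9.6 op 0.0232 F [ 0.1  0.4 -0.9] g 39.95924234390259 q6 0.31
t: 4.78
tool_pos: [0.5564, 0.1523, 0.0229]
tool_rot: [2.397, 2.03, 0.001]
contact_force: [-3.3, -4.5, 14.7]
opening: 0.0227
grip_force: 51.5
t 4.78 p [0.5564 0.1523 0.0229] yclose deg -9.5 op 0.0227 F [-3.3 -4.5 14.7] g 51.52962684631348 q6 0.3
```

```bash
python3 -c "from h import *;snap('top','t2');snap('side','s2')
a=cv2.imread('pics/t2.png')[130:230,200:310];b=cv2.imread('pics/s2.png')[100:220,230:340]
cv2.imwrite('pics/v2.png',cv2.resize(b,None,fx=5,fy=5,interpolation=cv2.INTER_CUBIC));st()"
```

```text
t 4.88 p [0.5549 0.1519 0.02  ] yclose deg -9.5 op 0.0228 F [-0.2  1.  -0.2] g 50.76632559299469 q6 0.3
```

View pics/v2.png

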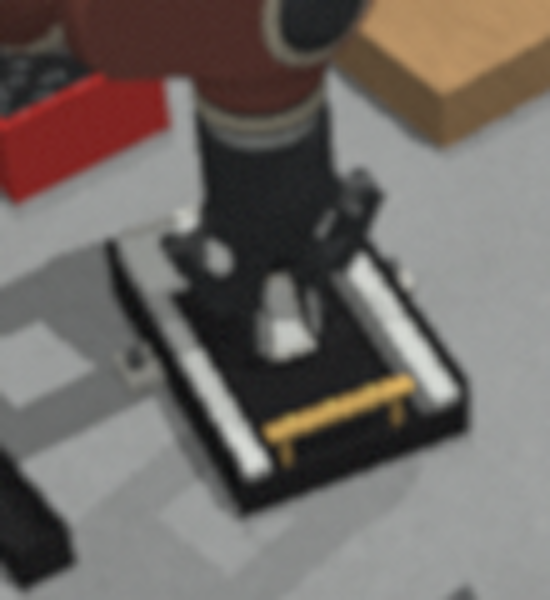

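The side crop shows the tuner in the well between the ledges, and the transient force has gone. I'll lower it a little, release it and move to the transformer.

```bash

python3 -m crank '0 0 -0.003 0;0 0 -0.003 0;0 0 0 0;0 0 0 0;0 0 0 0'
python3 -m crank '0 0 0 0;0 0 0 0;0 0 0 0;0 0 0 0;0 0 0 0' 50 40
python3 -m crank '0 0 0 0;0 0 0.02 0;0 0 0.05 0;0 0 0.05 0;0 0 0.06 0' 
python3 -c "from h import *;st()"
```

```text
t: 5.3
tool_pos: [0.5554, 0.1523, 0.0195]
tool_rot: [-2.398, -2.029, 0.002]
contact_force: [-3.4, -2.3, 7.5]
opening: 0.0229
grip_force: 51.8
t: 5.72
tool_pos: [0.5555, 0.1524, 0.0181]
tool_rot: [-2.398, -2.029, 0.0]
contact_force: [-1.0, 0.2, -0.3]
opening: 0.0427
grip_force: 0.0
t: 6.13
tool_pos: [0.5547, 0.1522, 0.1086]
tool_rot: [-2.397, -2.028, 0.003]
contact_force: [0.3, -0.3, 0.4]
opening: 0.043
grip_force: 0.0
t 6.13 p [0.5547 0.1522 0.1086] yclose deg -9.5 op 0.043 F [ 0.3 -0.3  0.4] g 0.0 q6 0.3
```

```bash

python3 -m crank '-0.0075 -0.0467 0 0.017;-0.0075 -0.0467 0 0.017;-0.0075 -0.0467 0 0.017;-0.0075 -0.0467 0 0.017;-0.0075 -0.0467 0 0.017' 65 40 >/dev/null
python3 -m crank '-0.0075 -0.0467 0 0.017;-0.0075 -0.0467 0 0.017;-0.0075 -0.0467 0 0.017;-0.0075 -0.0467 0 0.017;-0.0075 -0.0467 0 0.017'
python3 -m crank '0 0 -0.034 0;0 0 -0.034 0;0 0 -0.034 0;0 0 -0.034 0;0 0 -0.034 0' >/dev/null
python3 -m crank '0 0 -0.014 0;0 0 -0.012 0;0 0 0 0;0 0 0 0;0 0 0 0'
python3 -m crank '0 0 0 0;0 0 0 0;0 0 0 0;0 0 0 0;0 0 0 0' 0 40
python3 -m crank '0 0 0.02 0;0 0 0.04 0;0 0 0.04 0;0 0 0.04 0;0 0 0.04 0'
python3 -c "from h import *;st();snap('side','s3');snap('top','t3')
a=cv2.imread('pics/t3.png')[130:250,205:345];b=cv2.imread('pics/s3.png')[120:240,230:370]
cv2.imwrite('pics/v3.png',cv2.resize(np.vstack([a,b]),None,fx=2.4*1.02,fy=2.4*1.02,interpolation=cv2.INTER_CUBIC))"
```

```text
t: 6.97
tool_pos: [0.5181, -0.0823, 0.1092]
tool_rot: [2.104, 2.331, 0.001]
contact_force: [1.5, 0.3, -0.6]
opening: 0.0552
grip_force: 0.0
t: 7.8
tool_pos: [0.5192, -0.0814, 0.0116]
tool_rot: [2.105, 2.329, 0.001]
contact_force: [-0.2, 0.3, -0.5]
opening: 0.0553
grip_force: 0.0
t: 8.22
tool_pos: [0.519, -0.0814, 0.0113]
tool_rot: [2.106, 2.329, 0.001]
contact_force: [1.0, 0.4, 5.4]
opening: 0.025
grip_force: 39.9
t: 8.63
tool_pos: [0.5176, -0.0809, 0.1011]
tool_rot: [-2.106, -2.33, 0.001]
contact_force: [0.4, 0.6, -1.1]
opening: 0.025
grip_force: 39.4
t 8.63 p [ 0.5176 -0.0809  0.1011] yclose deg 5.8 op 0.025 F [ 0.4  0.6 -1.1] g 39.37926113605499 q6 -0.4
```

View pics/v3.png

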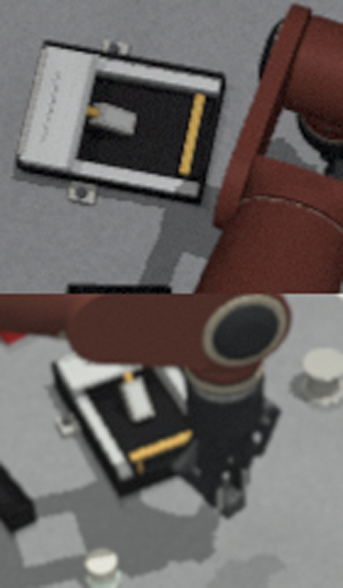

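The tuner lies flat in the well at about crop (118,118), and the transformer is gripped. It goes in behind the tuner.

```bash

python3 -m crank '0.0055 0.0369 0 -0.017;0.0055 0.0369 0 -0.017;0.0055 0.0369 0 -0.017;0.0055 0.0369 0 -0.017;0.0055 0.0369 0 -0.017' >/dev/null
python3 -m crank '0.0055 0.0369 0 -0.017;0.0055 0.0369 0 -0.017;0.0055 0.0369 0 -0.017;0.0055 0.0369 0 -0.017;0.0055 0.0369 0 -0.017'
python3 -m crank '0 0 -0.03 0;0 0 -0.03 0;0 0 -0.03 0;0 0 -0.03 0;0 0 -0.03 0'
python3 -m crank '0 0 -0.006 0;0 0 -0.006 0;0 0 0 0;0 0 0 0;0 0 0 0'
python3 -m crank '0 0 0 0;0 0 0 0;0 0 0 0;0 0 0 0;0 0 0 0' 50 40
python3 -m crank '0 0 0.02 0;0 0 0.05 0;0 0 0.05 0;0 0 0.06 0;0 0 0.06 0' 
python3 -c "from h import *;st()"
```

```text
t: 9.57
tool_pos: [0.5446, 0.1042, 0.0988]
tool_rot: [-2.398, -2.027, 0.003]
contact_force: [0.3, 0.3, -1.0]
opening: 0.025
grip_force: 39.4
t: 9.98
tool_pos: [0.5444, 0.1034, 0.0232]
tool_rot: [-2.397, -2.029, 0.003]
contact_force: [0.7, 1.0, -1.5]
opening: 0.0249
grip_force: 39.4
t: 10.4
tool_pos: [0.5465, 0.1034, 0.0203]
tool_rot: [2.397, 2.029, 0.002]
contact_force: [-0.7, 0.3, -0.8]
opening: 0.0248
grip_force: 39.4
t: 10.82
tool_pos: [0.5458, 0.1034, 0.0195]
tool_rot: [2.398, 2.029, 0.0]
contact_force: [0.6, 0.3, -0.9]
opening: 0.0426
grip_force: 0.0
t: 11.23
tool_pos: [0.5452, 0.1034, 0.1409]
tool_rot: [-2.398, -2.029, 0.001]
contact_force: [0.6, 0.6, 0.2]
opening: 0.0428
grip_force: 0.0
t 11.23 p [0.5452 0.1034 0.1409] yclose deg -9.5 op 0.0428 F [0.6 0.6 0.2] g 0.0 q6 0.22
```

```bash

python3 -m crank '-0.0075 -0.0556 0 0.062;-0.0075 -0.0556 0 0.062;-0.0075 -0.0556 0 0.062;-0.0075 -0.0556 0 0.062;-0.0075 -0.0556 0 0.062' 70 40 >/dev/null
python3 -m crank '-0.0075 -0.0556 0 0.062;-0.0075 -0.0556 0 0.062;-0.0075 -0.0556 0 0.062;-0.0075 -0.0556 0 0.062;-0.0075 -0.0556 0 0.062' >/dev/null
python3 -m crank '-0.0075 -0.0556 0 0.062;-0.0075 -0.0556 0 0.062;-0.0075 -0.0556 0 0.062;-0.0075 -0.0556 0 0.062;-0.0075 -0.0556 0 0.062' 
python3 -c "from h import *;st();snap('top','t4');
a=cv2.imread('pics/t4.png')[130:230,200:320]
cv2.imwrite('pics/v4.png',cv2.resize(a,None,fx=6,fy=6,interpolation=cv2.INTER_CUBIC))"
```

```text
t: 12.48
tool_pos: [0.4891, -0.3151, 0.1402]
tool_rot: [0.425, 3.112, -0.001]
contact_force: [0.6, -0.0, -0.7]
opening: 0.0596
grip_force: 0.0
t 12.48 p [ 0.4891 -0.3151  0.1402] yclose deg 74.4 op 0.0596 F [ 0.6 -0.  -0.7] g 0.0 q6 -2.0
```

View pics/v4.png

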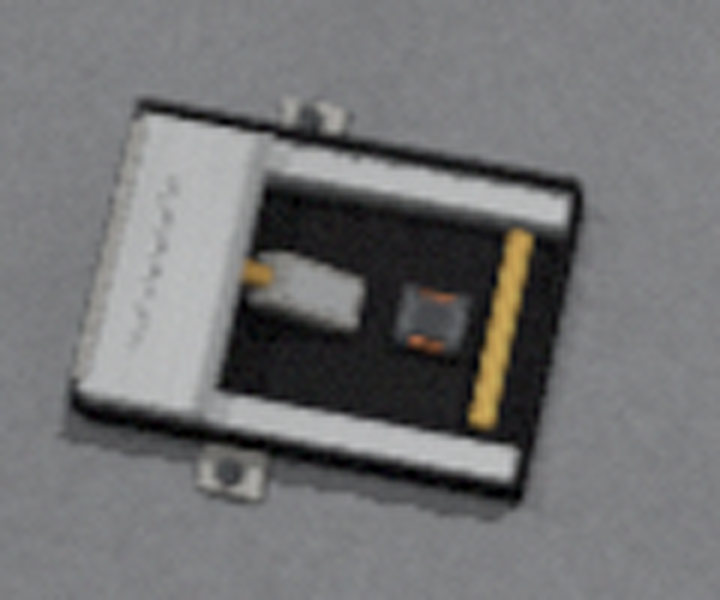

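Both parts lie in the well: tuner at crop (310,290), transformer at (433,318). I'll refine the shell pose from the ledge and strip edges.

```bash
python3 - <<'E'
from h import *
def q(u,v,z): return px('top',None,(u+.5)/6-.5+200,(v+.5)/6-.5+130,z)[:2]
s=q(502,328,.039);sx=(q(522,232,.039)-q(482,424,.039));print('strip c',s,'len',np.linalg.norm(sx),'yaw',np.degrees(np.arctan2(sx[1],sx[0])))
L=[((265,185),(560,230),.034,.052),((225,395),(520,446),.034,-.052),((275,143),(578,191),.034,.068),((215,420),(515,481),.046,-.068)]
yaws=[]
for a,b,z,x in L:
    v=q(*a,z)-q(*b,z);yaws.append(np.degrees(np.arctan2(-v[0],v[1])))
print(yaws)
th=np.radians(np.mean(yaws+[np.degrees(np.arctan2(sx[1],sx[0]))]));ex=np.array([np.cos(th),np.sin(th)]);ey=np.array([-np.sin(th),np.cos(th)])
print('yaw',np.degrees(th))
print('x offs',[ ((q(*a,z)+q(*b,z))/2@ex-x).round(4) for a,b,z,x in L],'strip',s@ex)
print('y offs strip',s@ey+.08,'ends',[(q(*p,.034)@ey+.098).round(4) for p in((566,225),(519,445),(578,192))],'lip',(q(265,150,.054)@ey-.037,q(210,416,.054)@ey-.037),'TR corner',q(582,180,.046)@ey+.102)
E
```

```text
strip c [0.54014664 0.06954708] len 0.08933766823223624 yaw -9.249853270263948
[np.float64(-7.472063211425994), np.float64(-8.448074143963929), np.float64(-7.8405896996746804), np.float64(-10.110230118169003)]
yaw -8.62416208869951
x offs [np.float64(0.5202), np.float64(0.525), np.float64(0.5239), np.float64(0.5255)] strip 0.5236105845181983
y offs strip 0.2297569542347785 ends [np.float64(0.2289), np.float64(0.2308), np.float64(0.2264)] lip (np.float64(0.23100455361528424), np.float64(0.23005186141172976)) TR corner 0.22835292693393083
```

```bash

python3 -m crank '0 0.002 -0.046 0;0 0.002 -0.046 0;0 0 -0.046 0;0 0 -0.046 0;0 0 -0.046 0' >/dev/null
python3 -m crank '0 0 -0.018 0;0 0 -0.012 0;0 0 -0.006 0;0 0 0 0;0 0 0 0'
python3 -m crank '0 0 0 0;0 0 0 0;0 0 0 0;0 0 0 0;0 0 0 0' 0 80
python3 -m crank '0 0 0 0;0 0 0 0;0 0 0 0;0 0 0 0;0 0 0 0'
python3 -c "from h import *;st()"
```

```text
t: 13.37
tool_pos: [0.4903, -0.3123, 0.0078]
tool_rot: [0.432, 3.11, -0.002]
contact_force: [-0.3, -0.2, -0.1]
opening: 0.0598
grip_force: 0.0
t: 13.78
tool_pos: [0.4902, -0.3123, 0.0076]
tool_rot: [0.432, 3.11, -0.002]
contact_force: [-1.4, 0.4, 5.8]
opening: 0.0224
grip_force: 80.6
t: 14.2
tool_pos: [0.4902, -0.3123, 0.0076]
tool_rot: [0.432, 3.11, -0.002]
contact_force: [-0.1, 0.1, 5.6]
opening: 0.0222
grip_force: 80.7
t 14.2 p [ 0.4902 -0.3123  0.0076] yclose deg 74.2 op 0.0222 F [-0.1  0.1  5.6] g 80.74724078178406 q6 -1.99
```

```bash

python3 -m crank '0 0 0.01 0;0 0 0.03 0;0 0 0.05 0;0 0 0.05 0;0 0 0.05 0'
python3 -m crank '0.0068 0.0523 0 0.005;0.0068 0.0523 0 0.005;0.0068 0.0523 0 0.005;0.0068 0.0523 0 0.005;0.0068 0.0523 0 0.005' >/dev/null
python3 -m crank '0.0068 0.0523 0 0.005;0.0068 0.0523 0 0.005;0.0068 0.0523 0 0.005;0.0068 0.0523 0 0.005;0.0068 0.0523 0 0.005' >/dev/null
python3 -m crank '0.0068 0.0523 0 0.005;0.0068 0.0523 0 0.005;0.0068 0.0523 0 0.005;0.0068 0.0523 0 0.005;0.0068 0.0523 0 0.005'
python3 -c "from h import *;st();snap('top','t5');snap('side','s5')
a=cv2.imread('pics/t5.png')[120:240,200:340];b=cv2.imread('pics/s5.png')[110:250,230:370]
cv2.imwrite('pics/v5.png',np.hstack([cv2.resize(x,(400,int(400*x.shape[0]/x.shape[1])),interpolation=cv2.INTER_CUBIC)[:340] for x in(a,b)]))"
```

```text
t: 14.62
tool_pos: [0.4885, -0.3108, 0.1011]
tool_rot: [-0.432, -3.109, -0.002]
contact_force: [0.3, -1.0, -1.5]
opening: 0.0224
grip_force: 79.7
t: 15.87
tool_pos: [0.5395, 0.082, 0.1005]
tool_rot: [-0.248, -3.13, 0.0]
contact_force: [1.3, -0.2, -1.6]
opening: 0.0225
grip_force: 79.8
t 15.87 p [0.5395 0.082  0.1005] yclose deg 81.0 op 0.0225 F [ 1.3 -0.2 -1.6] g 79.84755277633667 q6 -1.4
```

View pics/v5.png

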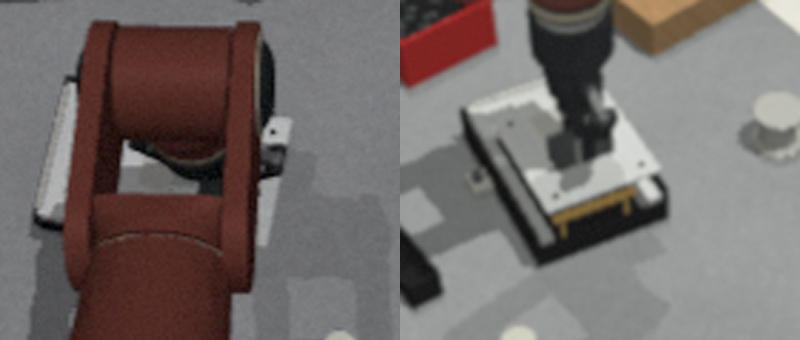

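The side crop shows the plate held level over the shell, with rear corners near crop (545,213) and (660,168). I'll measure its pose in the grip from the side depth image.

```bash
python3 - <<'E'
from h import *
d=np.load('pics/s5.npy')
Q=[];U=[]
for v in range(125,215):
    for u in range(245,345):
        if d[v,u]>0:
            p=px('side',d,u,v)
            if .085<p[2]<.108: Q.append(p);U.append((u,v))
Q=np.array(Q);A=np.c_[Q[:,:2]-Q[:,:2].mean(0),np.ones(len(Q))]
for _ in range(3):
    c,*_=np.linalg.lstsq(A,Q[:,2],rcond=None);k=abs(A@c-Q[:,2])<.004;A=A[k];Q=Q[k]
print(len(Q),'slopes',c,'tilt in shell y',c[0]*.156+c[1]*.988)
th=np.radians(-9);ex=np.array([np.cos(th),np.sin(th)]);ey=np.array([-np.sin(th),np.cos(th)])
C=np.array([.5521,.1487])
r=cv2.minAreaRect((Q[:,:2]*1000).astype(np.float32));print(r)
S=np.c_[(Q[:,:2]-C)@ex,(Q[:,:2]-C)@ey];print('shell range',np.percentile(S,[0.5,99.5],axis=0))
for u,v in((145,214),(260,169)): 
    p=px('side',d,u/2.857+230,v/2.857+110,.0958)[:2]-C;print('rear corner shell',p@ex,p@ey)
t=np.array([.5395,.082])-C;print('tcp shell',t@ex,t@ey)
E
```

```text
1073 slopes [-0.00365397  0.00282631  0.09759685] tilt in shell y 0.0022223791752550505
((544.1463012695312, 107.82450103759766), (156.0307159423828, 120.9746322631836), 80.75077819824219)
shell range [[-0.06149861 -0.11837384]
 [ 0.05829209  0.03333496]]
rear corner shell -0.06459431846702056 -0.11882585065950714
rear corner shell 0.05669551676053022 -0.1172573222980906
tcp shell -0.0020106942733153933 -0.0678498865772026
```

```bash

python3 -m crank '0.001 -0.006 -0.016 0;0.001 -0.006 -0.016 0;0 0 -0.016 0;0 0 -0.016 0;0 0 -0.016 0' >/dev/null
python3 -m crank '0 0 -0.01 0;0 0 -0.007 0;0 0 -0.005 0;0 0 0 0;0 0 0 0'
python3 -m crank '0 0 0 0;0 0 0 0;0 0 0 0;0 0 0 0;0 0 0 0'
python3 -c "from h import *;st()
th=np.radians(-9);ex=np.array([np.cos(th),np.sin(th)]);ey=np.array([-np.sin(th),np.cos(th)]);t=np.array(ctrl.get_obs()['tool_pos'])[:2]-np.array([.5521,.1487]);print(t@ex,t@ey)"
```

```text
t: 16.8
tool_pos: [0.5414, 0.0746, 0.0502]
tool_rot: [-0.248, -3.132, 0.0]
contact_force: [0.1, 0.1, -1.9]
opening: 0.0227
grip_force: 79.8
t: 17.22
tool_pos: [0.5415, 0.0747, 0.0504]
tool_rot: [0.248, 3.132, 0.0]
contact_force: [0.0, 0.3, -1.8]
opening: 0.0222
grip_force: 79.8
t 17.22 p [0.5415 0.0747 0.0504] yclose deg 80.9 op 0.0222 F [ 0.   0.3 -1.8] g 79.76161122322083 q6 -1.41
0.0010883628751774028 -0.07475978881311719
```

```bash

python3 -m crank '0 0 -0.003 0;0 0 -0.002 0;0 0 0 0;0.0012 0.008 0 0;0.0012 0.008 0 0'
python3 -m crank '0.0012 0.008 0 0;0.0012 0.008 0 0;0.0012 0.008 0 0;0 0 0 0;0 0 0 0'
python3 -c "from h import *;st();snap('side','s6')
b=cv2.imread('pics/s6.png')[120:230,230:350];cv2.imwrite('pics/v6.png',cv2.resize(b,None,fx=5,fy=5,interpolation=cv2.INTER_CUBIC))"
```

```text
t: 17.63
tool_pos: [0.5427, 0.0828, 0.0478]
tool_rot: [-0.249, -3.132, -0.0]
contact_force: [0.5, 0.4, -0.9]
opening: 0.0223
grip_force: 79.8
t: 18.05
tool_pos: [0.5445, 0.095, 0.0478]
tool_rot: [0.247, 3.132, -0.0]
contact_force: [1.0, 0.0, -1.4]
opening: 0.0223
grip_force: 79.8
t 18.05 p [0.5445 0.095  0.0478] yclose deg 81.0 op 0.0223 F [ 1.   0.  -1.4] g 79.77002263069153 q6 -1.38
```

View pics/v6.png

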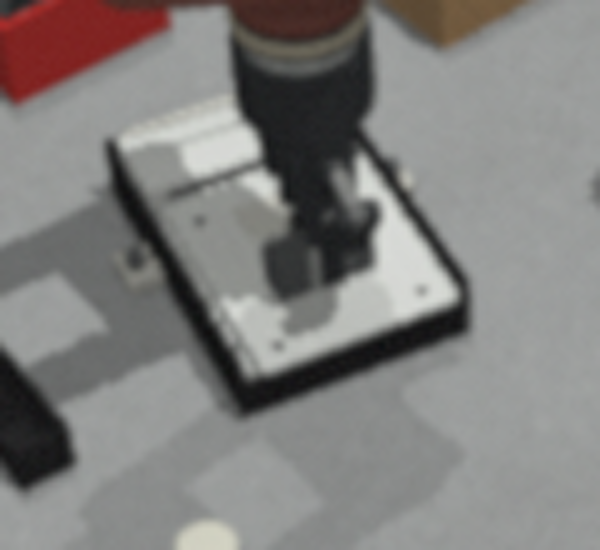

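The plate sits between the side walls, with its front edge just short of the lip, at crop (215,180), and no contact force. I'll keep sliding.

```bash

python3 -m crank '0.0012 0.008 0 0;0.0012 0.008 0 0;0 0 0 0;0 0 0 0;0 0 0 0'
python3 -m crank '0.0012 0.008 0 0;0.0012 0.008 0 0;0 0 0 0;0 0 0 0;0 0 0 0'
python3 -c "from h import *;st();_,d=snap('side','s7')
th=np.radians(-9);ex=np.array([np.cos(th),np.sin(th)]);ey=np.array([-np.sin(th),np.cos(th)]);C=np.array([.5521,.1487])
t=np.array(ctrl.get_obs()['tool_pos'])[:2]-C;print(t@ex,t@ey)
b=cv2.imread('pics/s7.png')[120:230,230:350];cv2.imwrite('pics/v7.png',cv2.resize(b,None,fx=5,fy=5,interpolation=cv2.INTER_CUBIC))"
```

```text
t: 18.52
tool_pos: [0.5456, 0.1027, 0.0478]
tool_rot: [-0.248, -3.132, 0.0]
contact_force: [0.3, -0.5, -2.3]
opening: 0.0222
grip_force: 79.8
t: 18.93
tool_pos: [0.5468, 0.1107, 0.0478]
tool_rot: [-0.248, -3.132, 0.0]
contact_force: [-0.4, -0.1, -2.1]
opening: 0.0226
grip_force: 79.8
t 18.93 p [0.5468 0.1107 0.0478] yclose deg 80.9 op 0.0226 F [-0.4 -0.1 -2.1] g 79.77232217788696 q6 -1.35
0.0007131041469630602 -0.0384190680401101
```

View pics/v7.png

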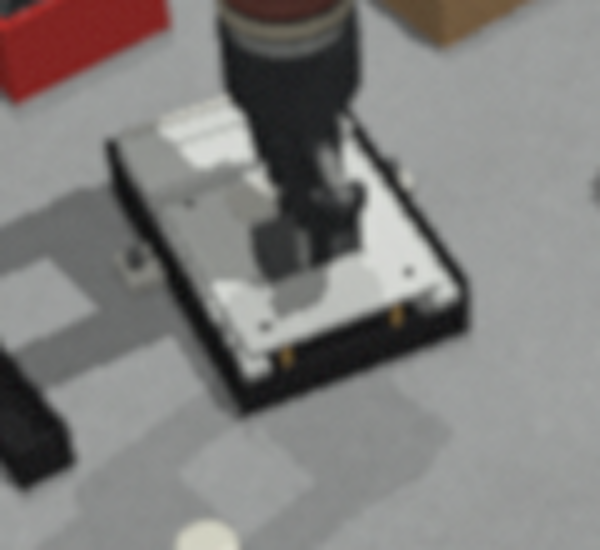

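The plate's front is under the lip with no force felt. I'll check the rear edge, which should lie at y = -88 mm when home.

```bash
python3 -c "
from h import *
th=np.radians(-9);ex=np.array([np.cos(th),np.sin(th)]);ey=np.array([-np.sin(th),np.cos(th)]);C=np.array([.5521,.1487])
for n,u,v,z in(('rear',250,352,.0425),('rear',435,290,.0425),('rear mid',340,322,.0425),('ledge end L',250,377,.034),('ledge end R',445,305,.034),('wall cornerR',467,290,.046),('wall cornerL',243,383,.046)):
    p=px('side',None,(u+.5)/5-.5+230,(v+.5)/5-.5+120,z)[:2]-C;print(n,(p@ex).round(4),(p@ey).round(4))"
```

```text
rear -0.0592 -0.0887
rear 0.0532 -0.0949
rear mid -0.0052 -0.0918
ledge end L -0.0644 -0.0986
ledge end R 0.0564 -0.1008
wall cornerR 0.0679 -0.1063
wall cornerL -0.0729 -0.1107
```

```bash

python3 -m crank '0.0012 0.008 0 0;0 0 0 0;0 0 -0.003 0;0 0 -0.003 0;0 0 0 0' - 110
python3 -m crank '0 0 -0.003 0;0 0 -0.002 0;0 0 0 0;0 0 0 0;0 0 0 0'
python3 -m crank '0 0 -0.001 0;0 0 0 0;0 0 -0.001 0;0 0 0 0;0 0 0 0'
```

```text
t: 19.4
tool_pos: [0.5478, 0.1148, 0.0451]
tool_rot: [0.248, 3.131, 0.001]
contact_force: [-0.5, 0.6, 2.5]
opening: 0.0216
grip_force: 112.0
t: 19.82
tool_pos: [0.5478, 0.1148, 0.0427]
tool_rot: [0.248, 3.131, 0.001]
contact_force: [-0.5, 1.8, 2.5]
opening: 0.0217
grip_force: 112.1
t: 20.23
tool_pos: [0.5478, 0.1148, 0.0417]
tool_rot: [0.249, 3.131, 0.001]
contact_force: [-0.3, 2.4, 4.7]
opening: 0.0213
grip_force: 112.5
```

```bash

python3 -m crank '0 0 -0.001 0;0 0 0 0;0 0 -0.001 0;0 0 0 0;0 0 0 0'
python3 -m crank '0 0 -0.001 0;0 0 0 0;0 0 -0.001 0;0 0 0 0;0 0 0 0'
python3 -m crank '0 0 -0.001 0;0 0 0 0;0 0 0 0;0 0 0 0;0 0 0 0'
```

```text
t: 20.65
tool_pos: [0.5478, 0.1148, 0.0417]
tool_rot: [0.248, 3.132, 0.0]
contact_force: [-2.3, 2.5, 11.3]
opening: 0.0216
grip_force: 113.4
t: 21.07
tool_pos: [0.5478, 0.1148, 0.0417]
tool_rot: [-0.248, -3.131, -0.0]
contact_force: [-6.8, 1.0, 16.5]
opening: 0.0218
grip_force: 114.2
t: 21.48
tool_pos: [0.5478, 0.1148, 0.0417]
tool_rot: [-0.248, -3.131, 0.0]
contact_force: [-9.2, 1.5, 19.1]
opening: 0.0219
grip_force: 114.6
```

The plate has stopped hard at TCP z = 41.7 mm, which puts its underside at about 34 mm, with 19 N of push. I'll check flatness and the lap numerically from depth.

```bash
python3 - <<'E'
from h import *
st()
_,d=snap('side','s8')
th=np.radians(-9);ex=np.array([np.cos(th),np.sin(th)]);ey=np.array([-np.sin(th),np.cos(th)]);C=np.array([.5521,.1487])
P=np.array([px('side',d,u,v) for v in range(120,210) for u in range(235,335) if d[v,u]>0])
S=np.c_[(P[:,:2]-C)@ex,(P[:,:2]-C)@ey,P[:,2]]
for n,x0,x1,y0,y1 in(('front-L',-.05,-.03,.0,.03),('front-R',.03,.05,0,.03),('rear-L',-.05,-.03,-.08,-.06),('rear-R',.03,.05,-.08,-.06),('lap edge',-.05,-.01,.05,.06),('lap hinge',-.05,-.01,.08,.09)):
    m=(S[:,0]>x0)&(S[:,0]<x1)&(S[:,1]>y0)&(S[:,1]<y1);print(n,m.sum(),np.median(S[m,2]).round(4))
E
```

```text
t 21.48 p [0.5478 0.1148 0.0417] yclose deg 80.9 op 0.0219 F [-9.2  1.5 19.1] g 114.60371732711792 q6 -1.34
front-L 50 0.0384
front-R 0 nan
rear-L 52 0.0374
rear-R 58 0.037
lap edge 42 0.0487
lap hinge 25 0.0497
  return _methods._mean(a, axis=axis, dtype=dtype,
  ret = ret.dtype.type(ret / rcount)
```

```bash
python3 -c "
from station import ctrl
print(ctrl.finish_job())"
```

```text
the job is handed in; nothing more can be done
None
```

I handed the job in with the tuner and transformer in the well and the plate slid under a level lap, held pressed flat at about 19 N. Depth readings back this, but the lap overlap is only estimated at 12–17 mm, no verdict came back, and I viewed 11 pictures, one over the limit of 10.

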